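# Pack the recorder modules from the clamp dock into the transport case

## Robot

A 6-joint arm with a two-finger parallel gripper is mounted at the origin on a cart in front of the work surface, level with it; the furniture and walls round the work are solid. World frame = base frame: x ahead of the robot, y to its left, z up, the work surface at z = 0. Lengths are in m, angles in rad, forces in N, time in s.
With the tool pointing down it reaches from about 0.35 to 0.775 m from the base axis. Payload 7.3 kg.
Tool frame: the origin (TCP) lies on the mounting face of the last link; the fingertips stand 178 mm ahead of it and the grasp point (between the pads) lies 159 mm ahead of it; z points along the fingers, y is the line along which they close (so a half turn about z gives the same grasp; the last joint's range is limited). The gripper opens to 92 mm and grips with 3 to 60 N. Pads are 19 mm wide; open, the fingers measure 130 mm over their backs; the gripper's body (75 mm by 190 mm) begins 47 mm behind the grasp point.
Start: joints at [1.091, 0.342, 1.524, -0, 1.275, -0.146], TCP at [0.172, 0.496, 0.405] pointing down, gripper open.
Joint ranges: [-2.53, 2.53], [-0.77, 2.02], [0.04, 2.7], [-1, 4.14], [0.28, 2.66], [-3.11, 3.11]. Speed limits (rad/s): [2.57, 2.57, 3.14, 3.14, 3.14, 3.14].

## Interface

Orientations are given as a unit quaternion [w, x, y, z].
In Python, from station import * gives the robot as it stands.
- The arm moves only by the tool servo_tool, never from a script. Its arguments are lists of equal length, an entry for each row: "delta_pos": the shift along the world's x, y, z in cm, a list of three; "turn": the turn about the world's z in rad. In form: {"delta_pos": [[dx, dy, dz], ...], "turn": [turn, ...]}. A call has 1 to 10 rows; each row shifts and turns the commanded pose from where the row before left it; what a row does not reach is not made up. A row lasts 1/10 s, in which the tool goes at most 50 mm and 8.59 degrees, less where a joint would pass 70% of its speed; a pose out of reach is approached as far as the arm can. A call with a gripper value outside its range is refused whole. "claw" is the finger opening in cm, from 0 to 9.18, set as the call begins (left out, the last holds). The fingers move at their own pace and stop on an object; the grip force is fixed at half the most. Time passes only in rows, so rows that do not move let the fingers close. It gives the time, the measured TCP pose, the force, the opening and the grip force at its end, in the units of the state.
- get_state(): the state, without advancing time (a new reading comes with each control period).
- snapshot(name): name is "scene" or "top" or "wrist"; returns (picture, depth): 400x640x3 uint8, red, green, blue; 400x640 float32, m along the optical axis (not along the pixel's ray), 0 where there is no reading.
- camera_info(name): a dict with "camera_matrix" (3x3 intrinsics, pixels), "R" (3x3) and "t" (3): a world point X has camera coordinates R X + t. Camera axes: x right, y down, z forward; pixel columns grow to the right and rows downward; lengths in m; the calibration is good to about 2 mm. The wrist camera is an equidistant fisheye: a pixel r from the principal point sees the ray r / f radians off the axis. A picture is of the moment at which its call begins: read the wrist's pose just before it. camera_info takes no time and is no camera call; for the wrist camera it gives the pose at the moment of the call.
- job_done(): hands the job in; it is judged then, once.
The state is a dict: "t": time; "joint_pos": joint angles; "joint_vel": joint speeds; "tau": joint torques, N m; "tool_pos": TCP position; "eef_rot": TCP orientation; "force": force on the tool from outside, world axes, zero at the start; "moment": the same for the moment, N m; "grip_width": finger opening in m; "grip_force": force on a finger pad.
Only numpy, scipy, OpenCV 4.12 (cv2) and the standard library are available. Lean on these libraries where they do the work, as an engineer would, in place of code of your own. Each camera call takes 0.05 s, during which the arm holds its last target. There are 200 camera calls.

## Task

The recorder modules in the docking block are ready to travel: swing the clamp lever open, lift them out and stand them side by side in the transport case, and fill every place left over in the row with packing blocks so that nothing can shift. Then slide the case's cover fully home and swing the clamp lever fully shut over the empty dock; spare blocks stay on the table, and everything else is left alone.

Things in the scene. Friction and masses are not known exactly. Their poses are not given: they have to be found in the camera images.
- recorder_1_center (a point): Recorder module, grey, connector on one end, 0.07-0.12 kg: housing 80 (own x) x 36 (y) x 18 mm; on top a grip fin 10 mm thick (own x), 32 long (y), 20 tall, across the middle; 38 mm high in all. Pinch the fin along x, fingertips just above the housing. Point: its centre, 19 mm above the underside. Starts seated in the dock; 1 to 3 modules are present, an absent one reads None from the start.
- recorder_2_center (a point): Recorder module, grey, connector on one end, 0.07-0.12 kg: housing 80 (own x) x 36 (y) x 18 mm; on top a grip fin 10 mm thick (own x), 32 long (y), 20 tall, across the middle; 38 mm high in all. Pinch the fin along x, fingertips just above the housing. Point: its centre, 19 mm above the underside. Starts seated in the dock; 1 to 3 modules are present, an absent one reads None from the start.
- recorder_3_center (a point): Recorder module, grey, connector on one end, 0.07-0.12 kg: housing 80 (own x) x 36 (y) x 18 mm; on top a grip fin 10 mm thick (own x), 32 long (y), 20 tall, across the middle; 38 mm high in all. Pinch the fin along x, fingertips just above the housing. Point: its centre, 19 mm above the underside. Starts seated in the dock; 1 to 3 modules are present, an absent one reads None from the start.
- block_1_center (a point): Packing block of hard black foam, plain, 50 g, same outline as a module: 80 (own x) x 36 (y) x 18 mm; on top a grip fin 10 mm thick (own x), 32 long (y), 20 tall, across the middle; 38 mm high in all. Pinch the fin along x. Point: its centre, 19 mm above the underside. Starts upright on the table; three are present, some may be spare.
- block_2_center (a point): Packing block of hard black foam, plain, 50 g, same outline as a module: 80 (own x) x 36 (y) x 18 mm; on top a grip fin 10 mm thick (own x), 32 long (y), 20 tall, across the middle; 38 mm high in all. Pinch the fin along x. Point: its centre, 19 mm above the underside. Starts upright on the table; three are present, some may be spare.
- block_3_center (a point): Packing block of hard black foam, plain, 50 g, same outline as a module: 80 (own x) x 36 (y) x 18 mm; on top a grip fin 10 mm thick (own x), 32 long (y), 20 tall, across the middle; 38 mm high in all. Pinch the fin along x. Point: its centre, 19 mm above the underside. Starts upright on the table; three are present, some may be spare.
- case_floor (a point): Fixed transport case: centre of its compartment's floor, 6 mm above the table; x points away from the robot to the closed half. Compartment 84 (x) x 152 mm (y), no dividers: four pieces (any mix, any order) fit side by side, lengths along x, 38 mm apart, with 8 mm to spare in all. Front wall 48 mm high, side walls 8 mm thick and 60 mm high; closed half (x 42 to 140 mm) 60 mm high.
- place_1 (a point): Place 1 of 4 in the case's compartment: where the centre of a packed module or block belongs, 19 mm above the compartment's floor, 57 mm along the case's y from its middle.
- place_2 (a point): Place 2 of 4 in the case's compartment: where the centre of a packed module or block belongs, 19 mm above the compartment's floor, 19 mm along the case's y from its middle.
- place_3 (a point): Place 3 of 4 in the case's compartment: where the centre of a packed module or block belongs, 19 mm above the compartment's floor, -19 mm along the case's y from its middle.
- place_4 (a point): Place 4 of 4 in the case's compartment: where the centre of a packed module or block belongs, 19 mm above the compartment's floor, -57 mm along the case's y from its middle.
- cover_handle (a point): Centre of the grip bar on the case's flat sliding cover, 62 mm above the table: bar 10 mm thick (case x), 60 long (y), 16 tall, standing on the cover's middle (z 54 to 70 mm). Moves with the cover. Cover: aluminium plate 92 x 152 mm, 5 thick, its top at 54 mm; a packed piece reaches 44 mm.
- cover (a joint): Sliding cover, m: 0 = fully home over the compartment; grows as it slides along the case's +x; 0.088 = stop, compartment clear. Starts 0 to 0.02. Slides with about 1.5 N, stays where it is left.
- seat_1 (a point): Seat 1 of 3 of the fixed docking block: centre of the seat's floor, 10 mm above the table; seats 46 mm apart along y. A seated module has its length along x (x points away from the robot, to the hinge) and lifts straight up between ribs 6 mm high once the clamp lever is open.
- seat_2 (a point): Seat 2 of 3 of the fixed docking block: centre of the seat's floor, 10 mm above the table; seats 46 mm apart along y. A seated module has its length along x (x points away from the robot, to the hinge) and lifts straight up between ribs 6 mm high once the clamp lever is open.
- seat_3 (a point): Seat 3 of 3 of the fixed docking block: centre of the seat's floor, 10 mm above the table; seats 46 mm apart along y. A seated module has its length along x (x points away from the robot, to the hinge) and lifts straight up between ribs 6 mm high once the clamp lever is open.
- lever_hinge (a point): Middle of the clamp lever's hinge line, at the rear of the docking block: 34 mm above the table, 50 mm behind the seats' centres; the line runs along the dock's y. Axes as the dock's.
- lever (a joint): Clamp lever, rad: steel frame hinged at the rear, its cross bar lying over all seats and holding modules down on spring contacts. 0 = shut, level, tab towards the robot; grows as the tab swings up and to the rear; 1.85 = stop, just past upright. Stays where it is left; 2 to 3 N at the tab.
- lever_tab (a point): Black grip tab in the middle of the lever's free end: 10 mm thick (dock y), 12 high, 45 long, the last 30 clear of the block. Point: 112 mm from the hinge line, 12 mm from the tab's end, 35 mm above the table when shut. Pinch it along y; it turns between the fingers as the lever swings. Turns with the lever.
- tape_roll: Bystander: roll of tape, 54 mm wide, 12 mm high, lying flat; origin under its centre. Leave it alone.
- screwdriver_1: Bystander: precision screwdriver, 134 mm long, lying; origin under its centre. Leave it alone.
- bench_timer: Bystander: white bench timer 62 x 66 x 18 mm; origin under its centre. Leave it alone.
Not all that is in view belongs to the job. What is shaped like the part that bears recorder_2_center but orange or turquoise is not meant.

How it is judged:
By the outcome, as a careful person would: the job done as asked, in the order asked, and still so for the second after the job is handed in, with the robot touching nothing.
Of recorder_1, recorder_2, recorder_3 only 1 to 3 are there at a start; the rules pass over those that are not, and their reading is None.
At some moment in a run one of block_1, block_2, block_3 may be knocked a few centimetres aside while the robot is not near it.
Once in a run the grip may slacken for a moment while it holds something.
It also fails if it takes over 208 s, if anything falls off the work surface, if the arm or the gripper's body presses on something with over 40 N, if the wrist force passes 120 N, or if a joint passes its speed limit or range.

## Working session

There is one attempt and no reset: what is moved stays moved. The work goes in short steps, Python scripts to look and compute and a tool call to move; the robot and the scene stay as the last step left them, time stands still between calls to the robot, and variables do not carry over. Pictures are saved under pics/ and viewed, at most 14 in all, crops included, and the job is handed in when it is done.

Besides the shell and the picture viewer there is one more tool, called as name(argument=value, ...) on one line, values as JSON. servo_tool: Moves the arm, as the interface text tells. Its arguments: {"type":"object","properties":{"delta_pos":{"type":"array","items":{"type":"array","items":{"type":"number"}}},"turn":{"type":"array","items":{"type":"number"}},"claw":{"type":"number"}},"required":["delta_pos","turn"]}

```bash
mkdir -p pics; ls
python3 - <<'E'
from station import *
import cv2,numpy as np
for n in ["top","scene"]:
    p,d=snapshot(n); cv2.imwrite(f"pics/{n}0.png",p[:,:,::-1]); np.save(f"{n}0.npy",d)
    c=camera_info(n); print(n,np.round(c["camera_matrix"],1).tolist(),np.round(c["R"],3).tolist(),np.round(c["t"],3).tolist())
s=get_state();print(s)
E
```

```text
pics
top [[459.0, 0.0, 319.2], [0.0, 459.0, 201.5], [0.0, 0.0, 1.0]] [[0.023, -1.0, 0.006], [-0.992, -0.024, -0.124], [0.124, -0.003, -0.992]] [-0.282, 0.526, 0.959]
scene [[431.8, 0.0, 310.9], [0.0, 431.8, 200.8], [0.0, 0.0, 1.0]] [[-0.919, -0.395, 0.007], [-0.349, 0.804, -0.482], [0.185, -0.445, -0.876]] [0.375, 0.413, 0.901]
{'t': 0.1, 'joint_pos': array([ 1.09100348e+00,  3.42637362e-01,  1.52491954e+00, -2.07102265e-05,
        1.27539882e+00, -1.45982510e-01]), 'joint_vel': array([-0.00095942, -0.00221501, -0.00084142, -0.00046791,  0.00090229,
       -0.00074647]), 'tau': array([ 1.92683998e-03, -4.32004023e+01, -2.44693047e+01,  7.17846723e-02,
        5.27271582e-02, -1.05455713e-04]), 'tool_pos': array([0.1719296 , 0.49591988, 0.40412312]), 'eef_rot': array([-2.00357182e-04,  1.66128308e-01,  9.86103910e-01, -6.51492204e-04]), 'force': array([-0.12085454, -0.36666939, -0.42125843]), 'moment': array([-0.02064878,  0.02896237,  0.00190052]), 'grip_force': 0.0, 'grip_width': 0.09181942664879385}
```

View pics/top0.png

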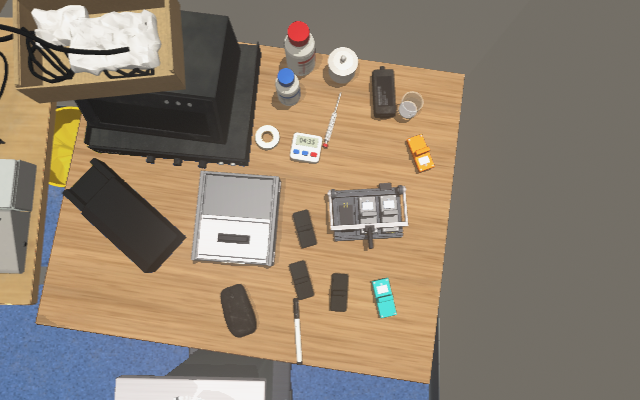

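View pics/scene0.png

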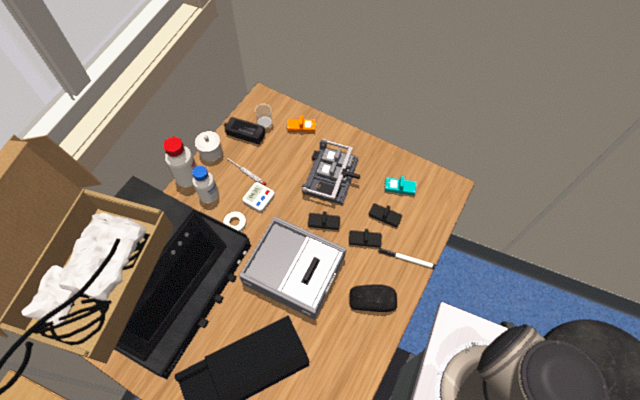

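The top view shows the case (cols 195-280, rows 172-265, cover bar at (234,239)), the dock (328-408, 185-242) with lever tab at (369,237) and modules at about (367,207) and (389,207), and the left seat looking empty. Black blocks are at (304,229), (301,280) and (339,292); the orange and turquoise pieces are decoys. The scene view agrees.

```bash
cat > h.py <<'E'
from station import *
import cv2,numpy as np
def px(n,u,v,z):
    c=camera_info(n);K=c["camera_matrix"];R=np.array(c["R"]);t=np.array(c["t"])
    r=R.T@np.linalg.inv(K)@[u,v,1];o=-R.T@t
    return o+r*(z-o[2])/r[2]
def cloud(n,d):
    c=camera_info(n);K=np.array(c["camera_matrix"]);R=np.array(c["R"]);t=np.array(c["t"])
    v,u=np.mgrid[:d.shape[0],:d.shape[1]]
    P=np.stack([(u-K[0,2])/K[0,0]*d,(v-K[1,2])/K[1,1]*d,d],-1)
    return (P-t)@R
E
python3 - <<'E'
from h import *
p=cv2.imread("pics/top0.png");d=np.load("top0.npy");W=cloud("top",d)
cv2.imwrite("pics/c1.png",cv2.resize(p[165:325,185:415],None,fx=3.4,fy=3.4,interpolation=cv2.INTER_CUBIC))
# blocks: dark, above table
g=p.max(2)
for (a,b,c,e) in [(290,205,322,252),(285,257,320,303),(326,268,354,315)]:
    m=np.zeros(g.shape,np.uint8);m[b:e,a:c]=(g[b:e,a:c]<70)
    k,l,s,ce=cv2.connectedComponentsWithStats(m);i=1+s[1:,4].argmax()
    w=W[l==i];h=w[:,2]>0.011
    for nm,q in(("all",w[h]),("fin",w[w[:,2]>0.027])):
        if len(q)>4: print(nm,len(q),np.round(q.mean(0),4),[np.round(x,3) for x in cv2.minAreaRect((q[:,:2]*1000).astype(np.float32))],np.percentile(q[:,2],[5,50,95]).round(4))
for nm,u,v in [("bar",234,239),("case",237,190),("tab",369,237),("seatL",345,208),("m2",367,207),("m3",389,206),("plate",210,250)]:
    print(nm,W[v-1:v+2,u-1:u+2].reshape(-1,3).mean(0).round(4))
E
```

```text
Traceback (most recent call last):
ValueError: attempt to get argmax of an empty sequence
```

View pics/c1.png

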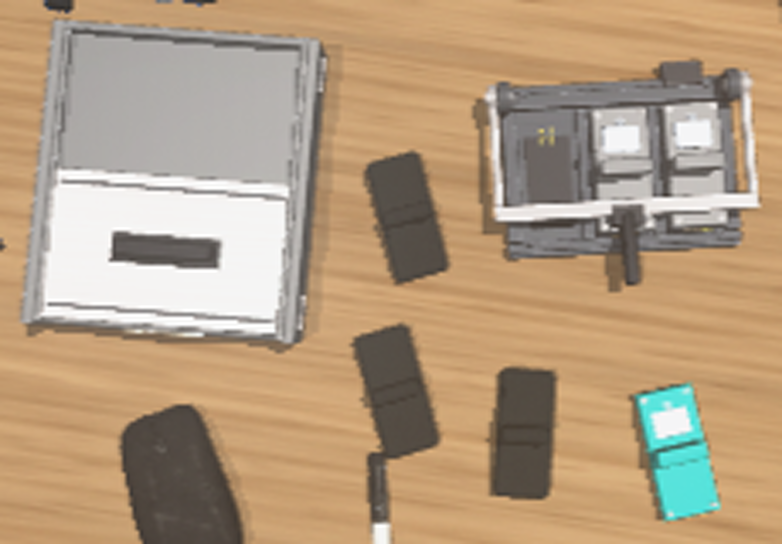

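Crop at 3.4x: left dock seat empty, modules in the middle and right seats, the lever cross bar at the front with its tab at crop (628,245). The three blocks sit at crop (407,217), (396,390) and (524,432).

```bash
cat > loc.py <<'E'
from h import *
def rect(q):
    (cx,cy),(w,h),a=cv2.minAreaRect((q[:,:2]*1000).astype(np.float32))
    if w<h: a+=90; w,h=h,w
    a=(a+90)%180-90
    return round(cx,1),round(cy,1),round(w,1),round(h,1),round(a,1)
E
python3 - <<'E'
from loc import *
p=cv2.imread("pics/top0.png");d=np.load("top0.npy");W=cloud("top",d)
g=p.max(2).astype(int)
print(p[229,304],p[215,300], W[229,304],W[330,150])
for (a,b,c,e) in [(288,205,322,252),(285,257,320,299),(326,268,354,315)]:
    m=np.zeros(g.shape,np.uint8);m[b:e,a:c]=(g[b:e,a:c]<100)
    k,l,s,ce=cv2.connectedComponentsWithStats(m);i=1+s[1:,4].argmax()
    w=W[l==i];print(rect(w[w[:,2]>0.009]),len(w))
    q=w[w[:,2]>0.028]
    if len(q)>4: print(" fin",len(q),rect(q),q.mean(0).round(4),w[:,2].max())
for nm,u,v in [("bar",234,239),("case",237,190),("tab",369,237),("seatL",345,208),("m2",367,203),("m3",389,203),("plate",210,250)]:
    print(nm,W[v-1:v+2,u-1:u+2].reshape(-1,3).mean(0).round(4))
# cover bar, plate, case closed top, dock tab
def reg(a,b,c,e,f): 
    w=W[b:e,a:c].reshape(-1,3);pp=g[b:e,a:c].ravel();q=w[f(w,pp)];print(len(q),rect(q),q.mean(0).round(4))
reg(210,225,260,250,lambda w,k:(k<90)&(w[:,2]>.05))
reg(190,165,285,270,lambda w,k:(w[:,2]>.04))
reg(360,225,378,252,lambda w,k:(k<90)&(w[:,2]>.022)&(w[:,0]<np.inf))
reg(325,182,412,245,lambda w,k:(k>170)&(w[:,2]>.02))
reg(350,195,378,210,lambda w,k:(w[:,2]>.041))
reg(378,195,402,210,lambda w,k:(w[:,2]>.041))
E
```

```text
[68 75 81] [72 79 85] [ 0.47207474 -0.23850964  0.0353432 ] [2.48838303e-01 8.83982958e-02 2.38896864e-04]
(459.6, -242.9, 110.9, 34.3, 16.6) 571
 fin 70 (443.6, -245.3, 76.3, 29.6, 10.6) [ 0.4733 -0.2402  0.0633] 1.0186348629735114
(365.4, -243.0, 79.4, 59.4, 8.0) 596
 fin 73 (378.0, -249.8, 67.8, 19.2, -44.7) [ 0.3667 -0.2373  0.0896] 1.0186348629735114
(358.2, -310.5, 122.3, 54.2, 16.9) 599
 fin 71 (365.4, -292.2, 97.7, 24.3, 44.3) [ 0.3411 -0.3159  0.0496] 1.0186348629735114
bar [ 0.446  -0.0955  0.0676]
case [ 0.5516 -0.0931  0.0453]
tab [ 0.4581 -0.3776  0.0384]
seatL [ 0.5224 -0.3272  0.009 ]
m2 [ 0.5324 -0.3738  0.0271]
m3 [ 0.5335 -0.4217  0.0277]
plate [ 0.4225 -0.0437  0.052 ]
64 (446.9, -90.7, 62.4, 12.6, 86.8) [ 0.4454 -0.0879  0.0607]
7197 (490.3, -140.2, 261.7, 188.9, 86.9) [ 0.4919 -0.0946  0.0541]
53 (428.6, -333.8, 133.5, 40.8, -56.5) [ 0.4605 -0.3752  0.0562]
1262 (489.5, -360.6, 199.5, 146.4, -85.5) [ 0.5091 -0.3905  0.0434]
3 (408.8, -266.8, 0.0, 0.0, 0.0) [ 0.4088 -0.2668  1.0186]
1 (408.8, -266.8, 0.0, 0.0, 0.0) [ 0.4088 -0.2668  1.0186]
```

Run:
```python
from loc import *
p=cv2.imread("pics/top0.png");d=np.load("top0.npy");W=cloud("top",d);W[d==0]=np.nan
g=p.max(2).astype(int)
def reg(nm,a,b,c,e,f):
    w=W[b:e,a:c].reshape(-1,3);pp=g[b:e,a:c].ravel();ok=~np.isnan(w[:,0])
    q=w[ok&f(w,pp)&(w[:,2]<.1)];print(nm,len(q),rect(q) if len(q)>3 else 0,q.mean(0).round(4))
for n,(a,b,c,e) in zip("ABC",[(288,205,322,252),(285,257,320,299),(326,268,354,315)]):
    reg(n,a,b,c,e,lambda w,k:(k<100)&(w[:,2]>.008))
    reg(n+"top",a,b,c,e,lambda w,k:(k<100)&(w[:,2]>.014)&(w[:,2]<.023))
    reg(n+"fin",a,b,c,e,lambda w,k:(k<100)&(w[:,2]>.03))
reg("bar",205,225,265,250,lambda w,k:(k<100)&(w[:,2]>.058))
reg("case",190,165,285,272,lambda w,k:(w[:,2]>.035))
reg("case60",190,165,285,272,lambda w,k:(w[:,2]>.055))
reg("plate",190,165,285,272,lambda w,k:(w[:,2]>.045)&(k>200))
reg("tab",360,225,378,252,lambda w,k:(k<100)&(w[:,2]>.027))
reg("lev",325,182,412,245,lambda w,k:(k>170)&(w[:,2]>.03))
reg("f2",352,190,378,212,lambda w,k:(w[:,2]>.038))
reg("f3",378,190,402,212,lambda w,k:(w[:,2]>.038))
reg("dock",322,182,412,250,lambda w,k:(w[:,2]>.006))
reg("m2",357,190,378,235,lambda w,k:(k>100)&(w[:,2]<.032)&(w[:,2]>.02))
reg("m3",379,190,402,235,lambda w,k:(k>100)&(w[:,2]<.032)&(w[:,2]>.02))
```

```text
A 562 (474.8, -238.4, 79.2, 34.3, 16.6) [ 0.4744 -0.2386  0.0184]
Atop 418 (475.1, -238.6, 77.9, 33.7, 16.6) [ 0.4744 -0.2388  0.0166]
Afin 64 (475.6, -239.1, 30.2, 9.5, -74.4) [ 0.4754 -0.2392  0.0356]
B 584 (363.1, -231.5, 78.7, 42.4, 15.5) [ 0.3639 -0.2349  0.0185]
Btop 440 (364.0, -234.9, 78.2, 34.3, 17.2) [ 0.3635 -0.2354  0.0167]
Bfin 69 (364.2, -235.3, 31.4, 9.8, -73.4) [ 0.3643 -0.2355  0.0358]
C 590 (339.6, -316.2, 79.6, 33.8, -2.7) [ 0.3401 -0.316   0.0186]
Ctop 454 (340.0, -316.2, 78.4, 33.8, -2.7) [ 0.341  -0.3166  0.0167]
Cfin 70 (340.0, -316.3, 30.1, 9.7, 84.3) [ 0.3401 -0.3166  0.0357]
bar 99 (448.1, -92.0, 59.9, 10.0, 86.7) [ 0.4483 -0.0876  0.0674]
case 7239 (499.5, -91.0, 204.6, 180.3, -3.0) [ 0.4922 -0.0943  0.0503]
case60 1342 (492.6, -94.3, 188.6, 168.2, -3.1) [ 0.4921 -0.0953  0.0586]
plate 2571 (447.8, -92.7, 149.2, 93.8, 86.4) [ 0.448  -0.0907  0.0521]
tab 102 (457.5, -381.1, 44.3, 17.5, 14.7) [ 0.4596 -0.3788  0.0385]
lev 601 (517.1, -374.7, 167.2, 93.6, -85.5) [ 0.5011 -0.3827  0.0387]
f2 7 (513.2, -384.6, 12.5, 0.6, 89.1) [ 0.5132 -0.3847  0.0464]
f3 38 (530.6, -434.6, 60.4, 25.2, -36.7) [ 0.5243 -0.4272  0.045 ]
dock 3725 (505.5, -376.9, 167.3, 142.0, -84.0) [ 0.5115 -0.3767  0.0222]
m2 402 (513.1, -375.8, 88.4, 36.6, 3.1) [ 0.5164 -0.3752  0.0265]
m3 445 (513.3, -422.6, 91.0, 36.9, 5.1) [ 0.5166 -0.4216  0.0265]
```

servo_tool(delta_pos=[[2.5,-4,0],[2.5,-4,0],[2.5,-4,0],[2.5,-4,0],[2.5,-4,0],[2.5,-4,0],[2.5,-4,0],[2.5,-4,0],[2.5,-4,0],[2.5,-4,0]], turn=[0.08,0.08,0.08,0.08,0.09,0,0,0,0,0], claw=4)

```text
t: 1.1
tool_pos: [0.4225, 0.0941, 0.4047]
eef_rot: [-0.0, -0.038, 0.999, 0.0]
force: [0.5, 0.8, 0.6]
grip_width: 0.0397
grip_force: 0.0
```

servo_tool(delta_pos=[[0,-4.5,0],[0,-4.5,0],[0,-4.5,0],[0,-4.5,0],[0,-4.5,0],[0,-4.5,0],[0,-4.5,0],[0,-4.5,-1],[0,-4.5,-2],[0,-4.5,-2]], turn=[0,0,0,0,0,0,0,0,0,0])

```text
t: 2.1
tool_pos: [0.4216, -0.3558, 0.3541]
eef_rot: [0.0, -0.038, 0.999, -0.0]
force: [1.5, 1.0, 0.2]
grip_width: 0.0405
grip_force: 0.0
```

Run:
```python
from h import *
s=get_state();print(s["t"],s["tool_pos"],s["eef_rot"],s["grip_width"])
c=camera_info("wrist");print(np.round(c["camera_matrix"],1).tolist(),np.round(c["R"],4).tolist(),np.round(c["t"],4).tolist(), -np.array(c["R"]).T@c["t"])
p,d=snapshot("wrist");cv2.imwrite("pics/w1.png",p[:,:,::-1]);np.save("w1.npy",d)
p,d=snapshot("top");cv2.imwrite("pics/t1.png",p[:,:,::-1]);np.save("t1.npy",d)
```

```text
2.1 [ 0.4215984 -0.3558227  0.3540594] [ 1.95732146e-04 -3.79489534e-02  9.99279658e-01 -5.67257205e-05] 0.04047632493528273
[[309.7, 0.0, 316.9], [0.0, 309.7, 197.5], [0.0, 0.0, 1.0]] [[-0.077, 0.997, 0.0004], [0.9532, 0.0735, 0.2933], [0.2924, 0.023, -0.956]] [0.3873, -0.3984, 0.2282] [ 0.34286218 -0.36209244  0.33483851]
```

View pics/w1.png

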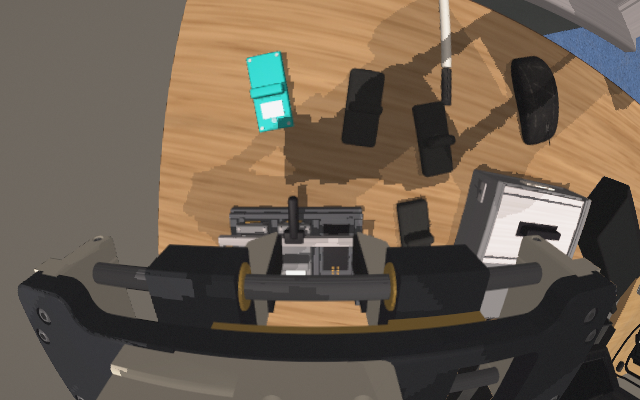

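The wrist view shows the dock in front of the fingers with the tab at about (293,205), A at (414,222), B at (432,138), C at (363,107), and the case with cover bar at (538,230). The gripper body is wide along its closing axis, so I check its clearance to the open lever before acting.

```bash
cat >> h.py <<'E'
def wcloud(d,c):
    K=np.array(c["camera_matrix"]);R=np.array(c["R"]);t=np.array(c["t"])
    v,u=np.mgrid[:d.shape[0],:d.shape[1]];x=(u-K[0,2])/K[0,0];y=(v-K[1,2])/K[1,1]
    r=np.hypot(x,y)+1e-9;T=np.tan(np.minimum(r,1.45))/r
    P=np.stack([x*T*d,y*T*d,d],-1);P[(d==0)|(r>1.45)]=np.nan
    return (P-t)@R
E
python3 - <<'E'
from loc import *
p=cv2.imread("pics/w1.png");d=np.load("w1.npy");c=camera_info("wrist");W=wcloud(d,c);g=p.max(2).astype(int)
def reg(nm,a,b,cc,e,f):
    w=W[b:e,a:cc].reshape(-1,3);pp=g[b:e,a:cc].ravel()
    q=w[f(w,pp)&(w[:,2]<.1)];print(nm,len(q),rect(q) if len(q)>3 else 0,q.mean(0).round(4))
reg("tab",284,190,306,240,lambda w,k:(k<90)&(w[:,2]>.03))
reg("bar",215,225,370,260,lambda w,k:(k>110)&(w[:,2]>.03)&(w[:,0]<.51))
reg("fins",270,240,380,285,lambda w,k:(w[:,2]>.041))
reg("A",395,190,436,250,lambda w,k:(k<100)&(w[:,2]>.01))
reg("B",400,95,458,180,lambda w,k:(k<60)&(w[:,2]>.03))
reg("C",335,60,390,150,lambda w,k:(k<60)&(w[:,2]>.03))
reg("cbar",500,215,570,245,lambda w,k:(k<70)&(w[:,2]>.058))
w=np.load("t1.npy");Wt=cloud("top",w);Wt[w==0]=np.nan
q=Wt[(Wt[...,0]>.35)&(Wt[...,0]<.5)&(abs(Wt[...,1]+.356)<.15)&(Wt[...,2]>.1)]
for z in np.arange(.16,.44,.02):
    s=q[(q[:,2]>z)&(q[:,2]<=z+.02)]
    if len(s):print(round(z,2),len(s),s[:,:2].min(0).round(3),s[:,:2].max(0).round(3))
E
```

```text
tab 540 (456.7, -381.7, 46.3, 21.6, 14.0) [ 0.458  -0.3789  0.0374]
bar 785 (482.4, -387.8, 143.9, 12.4, -84.7) [ 0.4816 -0.3801  0.0367]
fins 247 (506.4, -375.1, 29.3, 10.3, -84.9) [ 0.5055 -0.3743  0.0447]
A 1316 (463.3, -241.5, 57.9, 36.1, 15.7) [ 0.4593 -0.2444  0.0195]
B 268 (363.6, -235.0, 30.7, 11.0, -73.0) [ 0.3631 -0.2359  0.0353]
C 325 (338.9, -316.5, 32.0, 10.7, 86.6) [ 0.3388 -0.3169  0.0352]
cbar 306 (447.2, -93.4, 57.7, 10.5, 87.1) [ 0.4459 -0.0957  0.0662]
0.22 4 [ 0.413 -0.313] [ 0.418 -0.313]
0.24 182 [ 0.381 -0.346] [ 0.425 -0.301]
0.26 578 [ 0.377 -0.455] [ 0.463 -0.267]
0.28 81 [ 0.378 -0.452] [ 0.461 -0.269]
0.32 2 [ 0.407 -0.328] [ 0.413 -0.326]
0.36 21 [ 0.383 -0.35 ] [ 0.412 -0.325]
0.38 52 [ 0.385 -0.347] [ 0.452 -0.325]
0.4 2 [ 0.402 -0.355] [ 0.468 -0.33 ]
0.44 19 [ 0.388 -0.345] [ 0.46  -0.326]
```

Run:
```python
import cv2
a=cv2.imread("pics/t1.png");cv2.imwrite("pics/t1c.png",cv2.resize(a[150:330,270:470],None,fx=3,fy=3))
```

```text
(no output)
```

View pics/t1c.png

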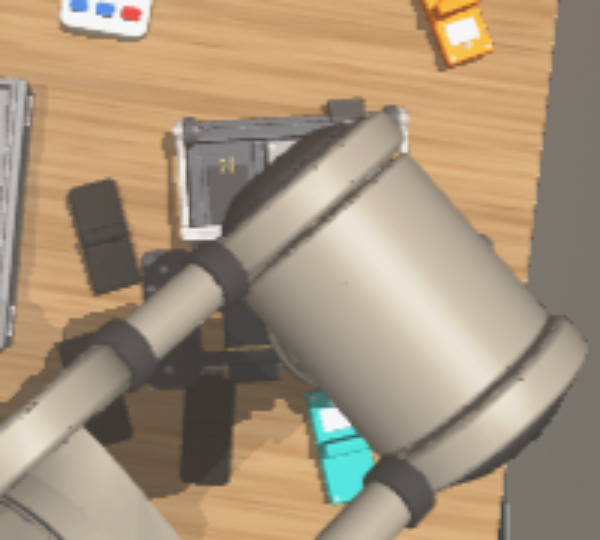

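Run:
```python
from h import *
d=np.load("w1.npy");W=wcloud(d,camera_info("wrist"))
q=W[~np.isnan(W[...,0])];q=q[(abs(q[:,0]-.42)<.12)&(abs(q[:,1]+.356)<.13)&(q[:,2]>.1)]
o=get_state()["tool_pos"]
for z in np.arange(.16,.36,.01):
    s=q[(q[:,2]>z)&(q[:,2]<=z+.01)]-o
    if len(s):print(round(z-o[2]+.178,3),len(s),"x",s[:,0].min().round(3),s[:,0].max().round(3),"y",np.percentile(s[:,1],[0,5,25,50,75,95,100]).round(3))
```

```text
-0.003 236 x -0.014 0.011 y [-0.031 -0.027 -0.021  0.001  0.021  0.026  0.028]
0.007 581 x -0.015 0.011 y [-0.037 -0.033 -0.025  0.02   0.024  0.033  0.036]
0.017 641 x -0.014 0.006 y [-0.037 -0.033 -0.025  0.02   0.025  0.032  0.036]
0.027 621 x -0.014 0.0 y [-0.033 -0.031 -0.025 -0.02   0.024  0.03   0.031]
0.037 561 x -0.014 0.012 y [-0.031 -0.029 -0.023  0.02   0.023  0.028  0.03 ]
0.047 229 x -0.005 0.013 y [-0.023 -0.022 -0.022 -0.019  0.023  0.023  0.023]
0.057 332 x -0.04 0.009 y [-0.082 -0.081 -0.022 -0.022  0.022  0.023  0.08 ]
0.067 3842 x -0.043 0.029 y [-0.089 -0.081 -0.078  0.02   0.076  0.079  0.084]
0.077 13271 x -0.043 0.031 y [-0.089 -0.08  -0.032  0.004  0.054  0.078  0.083]
0.087 13909 x -0.044 0.021 y [-0.096 -0.08  -0.035  0.02   0.037  0.076  0.091]
0.097 13216 x -0.044 0.012 y [-0.096 -0.075 -0.037  0.002  0.044  0.069  0.091]
0.107 24842 x -0.044 0.025 y [-0.097 -0.087 -0.053 -0.004  0.057  0.085  0.096]
0.117 5125 x -0.029 -0.016 y [-0.053 -0.049 -0.038 -0.022 -0.003  0.012  0.015]
```

servo_tool(delta_pos=[[1.15,-1.25,-4],[1.15,-1.25,-4],[0,0,-3.7],[0,0,-2.8],[0,0,-0.8],[0,0,0],[0,0,0]], turn=[0.01,0,0,0,0,0,0])

```text
t: 2.9
tool_pos: [0.4455, -0.3792, 0.2033]
eef_rot: [0.001, -0.043, 0.999, -0.001]
force: [-0.3, 0.3, 1.1]
grip_width: 0.04
grip_force: 0.0
```

servo_tool(delta_pos=[[0,0,0],[0,0,0],[0,0,0],[0,0,0],[0,0,0]], turn=[0,0,0,0,0], claw=0.5)

```text
t: 3.4
tool_pos: [0.445, -0.3789, 0.2021]
eef_rot: [0.0, -0.043, 0.999, 0.0]
force: [-0.4, 2.0, 3.2]
grip_width: 0.0097
grip_force: 30.0
```

servo_tool(delta_pos=[[0.19,0.02,2.06],[0.57,0.05,1.99],[0.92,0.08,1.85],[1.24,0.11,1.65],[1.52,0.13,1.39],[1.75,0.15,1.09],[1.92,0.17,0.75],[2.03,0.18,0.38],[2.06,0.18,0],[2.03,0.18,-0.38]], turn=[0,0,0,0,0,0,0,0,0,0])

```text
t: 4.4
tool_pos: [0.5877, -0.3669, 0.3116]
eef_rot: [0.0, -0.043, 0.999, -0.001]
force: [-2.3, -1.8, 4.6]
grip_width: 0.0094
grip_force: 30.0
```

servo_tool(delta_pos=[[0.1,0,0],[0,0,0],[0,0,0]], turn=[0,0,0])

```text
t: 4.7
tool_pos: [0.5891, -0.3668, 0.3111]
eef_rot: [0.002, -0.043, 0.999, -0.001]
force: [3.0, -0.6, 4.6]
grip_width: 0.0095
grip_force: 30.0
```

servo_tool(delta_pos=[[0,0,0],[0,0,0],[0,0,2],[0,0,3],[0,0,3],[-4,0,2],[-5,0,0],[-5,0,0],[-4,0,0],[0,0,0]], turn=[0,0,0,0,0,0,0,0,0,0], claw=4)

```text
t: 5.7
tool_pos: [0.4043, -0.3662, 0.4096]
eef_rot: [-0.001, -0.041, 0.999, 0.001]
force: [-0.2, 0.3, 0.2]
grip_width: 0.0397
grip_force: 0.0
```

Run:
```python
from h import *
s=get_state();print(s["t"],s["tool_pos"],s["grip_width"])
c=camera_info("wrist");np.savez("w2c.npz",**c)
p,d=snapshot("wrist");cv2.imwrite("pics/w2.png",p[:,:,::-1]);np.save("w2.npy",d)
p,d=snapshot("scene");cv2.imwrite("pics/s2.png",cv2.resize(p[110:230,270:420,::-1],None,fx=4,fy=4));np.save("s2.npy",d)
```

```text
5.7 [ 0.40433075 -0.36619937  0.40956176] 0.039730111804094324
```

View pics/w2.png

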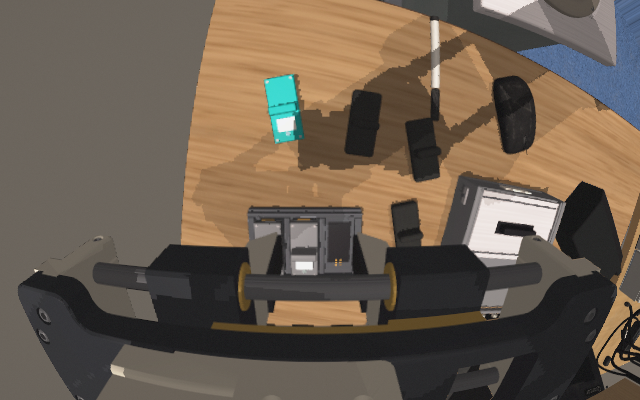

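View pics/s2.png

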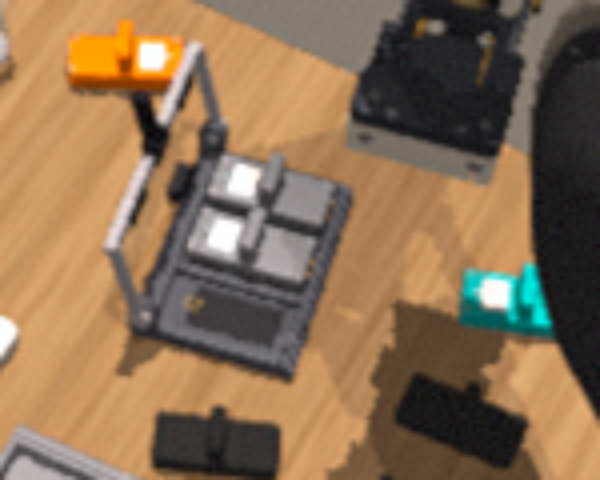

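The lever stands open past upright behind the two modules; seat 1 is empty. Next I measure the bar and fin positions in the scene depth (crop/4 + (270,110)).

Run:
```python
from loc import *
d=np.load("s2.npy");W=cloud("scene",d);W[d==0]=np.nan
th=np.radians(5);R=np.array([[np.cos(th),np.sin(th)],[-np.sin(th),np.cos(th)]])
q=W[110:215,285:370].reshape(-1,3);q=q[~np.isnan(q[:,0])]
l=np.c_[(q[:,:2]-[.507,-.375])@R.T,q[:,2]]
m=(abs(l[:,0])<.13)&(abs(l[:,1])<.09);l=l[m];q=q[m]
for z in np.arange(.05,.16,.01):
    s=l[(l[:,2]>z)&(l[:,2]<=z+.01)]
    if len(s):print(round(z,2),len(s),"x",np.percentile(s[:,0],[0,10,50,90,100]).round(3),"y",s[:,1].min().round(3),s[:,1].max().round(3))
for a,b in((-.075,-.025),(-.02,.02)):
  f=(l[:,2]>.036)&(l[:,2]<.052)&(l[:,1]>a)&(l[:,1]<b)&(abs(l[:,0])<.04)
  print("fin",f.sum(),rect(q[f]),q[f].mean(0).round(4))
d=np.load("w2.npy");W=wcloud(d,dict(np.load("w2c.npz")));
w=W[215:285,245:365].reshape(-1,3);w=w[~np.isnan(w[:,0])]
f=w[(w[:,2]>.038)&(w[:,2]<.055)];print("wrist fins",len(f),rect(f))
for a,b in((-.46,-.40),(-.395,-.35)):
  g=f[(f[:,1]>a)&(f[:,1]<b)];print(len(g),rect(g) if len(g)>5 else 0,g.mean(0))
# finger profile
o=np.array([.40433,-.3662,.40956]);q=W[~np.isnan(W[...,0])]-o
q=q[(abs(q[:,0])<.03)&(abs(q[:,1])<.05)&(q[:,2]<-.12)]
for z in np.arange(-.004,.04,.003):
    s=q[(q[:,2]+.178>z)&(q[:,2]+.178<=z+.003)]
    if len(s)>5:print("finger",round(z,3),len(s),np.percentile(s[:,1],[1,99]).round(4),np.percentile(abs(s[:,1]),[2,98]).round(4),s[:,0].min().round(3),s[:,0].max().round(3))
```

```text
0.05 41 x [-0.002 -0.     0.005  0.058  0.06 ] y -0.082 0.083
0.06 21 x [0.052 0.054 0.058 0.062 0.062] y -0.083 0.084
0.07 17 x [0.055 0.056 0.059 0.064 0.064] y -0.08 0.084
0.08 18 x [0.056 0.057 0.062 0.067 0.068] y -0.08 0.083
0.09 19 x [0.059 0.059 0.062 0.067 0.069] y -0.082 0.083
0.1 59 x [0.059 0.062 0.064 0.069 0.075] y -0.082 0.083
0.11 213 x [0.062 0.064 0.068 0.073 0.075] y -0.082 0.084
0.12 19 x [0.066 0.067 0.069 0.075 0.078] y -0.009 0.009
0.13 15 x [0.068 0.068 0.072 0.078 0.08 ] y -0.002 0.004
0.14 16 x [0.07  0.071 0.073 0.08  0.08 ] y -0.004 0.008
0.15 21 x [0.073 0.074 0.077 0.083 0.083] y -0.005 0.005
fin 50 (513.4, -421.1, 32.1, 9.6, -85.3) [ 0.5125 -0.4182  0.0464]
fin 56 (509.0, -372.7, 33.3, 10.2, -85.0) [ 0.5084 -0.3715  0.0464]
wrist fins 273 (508.1, -374.3, 30.4, 11.1, -86.1)
0 0 [nan nan nan]
273 (508.1, -374.3, 30.4, 11.1, -86.1) [ 0.50704677 -0.37419529  0.04637675]
finger -0.001 30 [-0.0256  0.0232] [0.0195 0.0252] -0.013 -0.004
finger 0.002 111 [-0.0273  0.0262] [0.0196 0.0269] -0.014 0.007
finger 0.005 121 [-0.0301  0.028 ] [0.0187 0.0296] -0.014 0.011
finger 0.008 152 [-0.0334  0.0319] [0.0195 0.0329] -0.014 0.007
finger 0.011 194 [-0.0355  0.0349] [0.0193 0.0352] -0.014 0.011
finger 0.014 196 [-0.0362  0.0351] [0.0194 0.036 ] -0.014 0.008
finger 0.017 195 [-0.0365  0.0348] [0.0194 0.0361] -0.015 0.006
finger 0.02 206 [-0.0348  0.0338] [0.0195 0.0348] -0.014 0.005
finger 0.023 207 [-0.0343  0.033 ] [0.0195 0.034 ] -0.015 0.002
finger 0.026 185 [-0.033   0.0314] [0.0193 0.0326] -0.014 0.001
finger 0.029 194 [-0.0328  0.031 ] [0.0193 0.0324] -0.014 -0.0
finger 0.032 158 [-0.0316  0.0301] [0.0193 0.0314] -0.014 -0.002
finger 0.035 186 [-0.0311  0.0297] [0.0193 0.0309] -0.014 -0.003
finger 0.038 154 [-0.0303  0.029 ] [0.0196 0.03  ] -0.014 0.011<stdin>:17: RuntimeWarning: Mean of empty slice.
  ret = um.true_divide(
```

Run:
```python
from h import *
d=np.load("top0.npy");W=cloud("top",d)
for u,v in [(240,155),(245,162),(225,158),(205,165),(220,120),(250,60),(150,100),(237,175)]: print(u,v,W[v,u].round(3))
```

```text
240 155 [ 0.628 -0.097  0.048]
245 162 [ 0.613 -0.108  0.047]
225 158 [ 0.619 -0.065  0.051]
205 165 [ 0.607 -0.019  0.034]
220 120 [ 0.677 -0.07   0.137]
250 60 [ 0.843 -0.109  0.047]
150 100 [0.7   0.056 0.178]
237 175 [ 0.582 -0.093  0.055]
```

servo_tool(delta_pos=[[0.7,4.5,0],[0.7,4.5,0],[0.7,4.5,-1.5],[0.7,4.5,-2],[0.7,4.7,-2],[0.8,4.7,-2],[0,0,-4],[0,0,-3],[0,0,0],[0,0,0]], turn=[-0.07,-0.07,0,0,0,0,0,0,0,0], claw=8)

```text
t: 6.8
tool_pos: [0.4518, -0.0953, 0.2659]
eef_rot: [-0.0, 0.027, 1.0, 0.0]
force: [0.6, -0.5, 1.0]
grip_width: 0.0802
grip_force: 0.0
```

servo_tool(delta_pos=[[-0.4,0.3,-2],[0,0,-1.1],[0,0,0],[0,0,0]], turn=[0,0,0,0])

```text
t: 7.2
tool_pos: [0.4474, -0.0928, 0.2356]
eef_rot: [0.001, 0.027, 1.0, -0.0]
force: [-0.7, 0.3, -0.1]
grip_width: 0.0798
grip_force: 0.0
```

servo_tool(delta_pos=[[0,0,0],[0,0,0],[0,0,0],[0,0,0]], turn=[0,0,0,0], claw=5)

```text
t: 7.6
tool_pos: [0.4466, -0.0904, 0.2352]
eef_rot: [-0.0, 0.028, 1.0, 0.003]
force: [2.4, 15.9, 5.3]
grip_width: 0.0594
grip_force: 30.0
```

servo_tool(delta_pos=[[0,0.3,0],[1.5,-0.08,0],[1.5,-0.08,0],[1.5,-0.09,0],[1.5,-0.08,0],[1.5,-0.08,0],[1.3,-0.08,0],[0,0,0],[0,0,0]], turn=[0,0,0,0,0,0,0,0,0])

```text
t: 8.5
tool_pos: [0.5347, -0.0941, 0.2351]
eef_rot: [-0.0, 0.027, 1.0, 0.0]
force: [-2.5, 2.5, 3.8]
grip_width: 0.0595
grip_force: 30.0
```

servo_tool(delta_pos=[[0.3,-0.02,0],[0,0,0],[0,0,0]], turn=[0,0,0])

```text
t: 8.8
tool_pos: [0.5359, -0.0942, 0.2351]
eef_rot: [-0.003, 0.027, 1.0, 0.001]
force: [-12.1, 1.5, 11.8]
grip_width: 0.0595
grip_force: 30.0
```

servo_tool(delta_pos=[[0,0,0],[0,0,0],[0,0,3],[0,0,5],[0,-4,5],[0,-5,2],[0,-5,0],[0,-5,0],[0,-5,0],[0,0,0]], turn=[0,0,0,0,0.07,0.07,0,0,0,0], claw=8)

```text
t: 9.8
tool_pos: [0.5369, -0.3282, 0.3717]
eef_rot: [0.0, -0.04, 0.999, -0.001]
force: [-0.1, -0.2, 0.7]
grip_width: 0.0801
grip_force: 0.0
```

Run:
```python
from loc import *
s=get_state();print(s["t"],s["tool_pos"])
p,d=snapshot("top");p=p[:,:,::-1];cv2.imwrite("pics/t3.png",p);np.save("t3.npy",d)
cv2.imwrite("pics/t3c.png",cv2.resize(p[160:330,185:415],None,fx=3.4,fy=3.4,interpolation=cv2.INTER_CUBIC))
W=cloud("top",d);W[d==0]=np.nan
q=W[165:275,190:290].reshape(-1,3);q=q[~np.isnan(q[:,0])]
for nm,a,b in(("floor",-.003,.02),("bar",.061,.08),("rim",.055,.07)):
    w=q[(q[:,2]>a)&(q[:,2]<b)]
    if nm=="floor": w=w[(abs(w[:,0]-.447)<.05)&(abs(w[:,1]+.091)<.076)]
    print(nm,len(w),rect(w),w.mean(0).round(4))
```

```text
9.8 [ 0.53689114 -0.32816255  0.3717031 ]
floor 711 (445.8, -40.0, 92.0, 48.8, -2.9) [ 0.4559 -0.0352  0.0053]
bar 120 (492.6, -31.4, 158.1, 110.2, -26.9) [ 0.5315 -0.0845  0.067 ]
rim 764 (492.8, -93.7, 188.0, 167.3, -2.9) [ 0.5204 -0.0466  0.0585]
```

View pics/t3c.png

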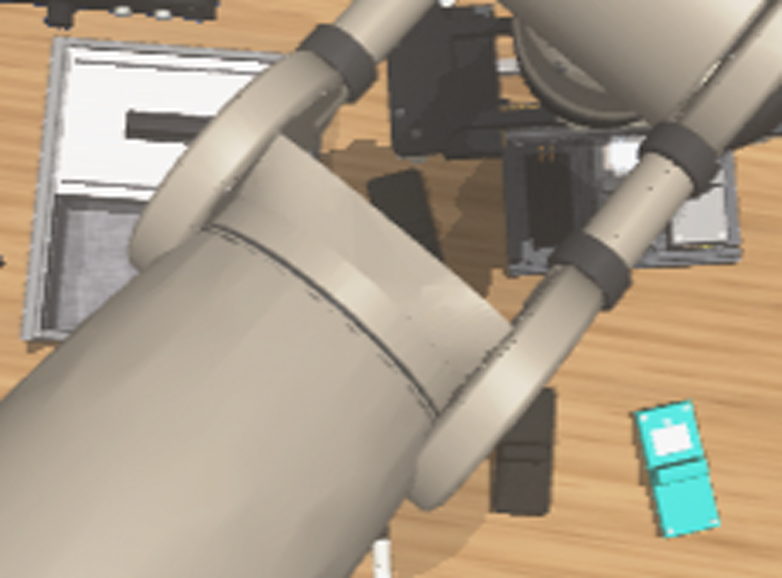

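servo_tool(delta_pos=[[-1.5,-2.25,0],[-1.35,-2.25,0],[0,0,-4],[0,0,-4],[0,0,-3.5],[0,0,-2.1],[0,0,0],[0,0,0]], turn=[0.007,0,0,0,0,0,0,0], claw=3.6)

```text
t: 10.65
tool_pos: [0.5099, -0.3665, 0.237]
eef_rot: [0.0, -0.047, 0.999, -0.0]
force: [0.1, -0.6, -0.4]
grip_width: 0.0357
grip_force: 0.0
```

Run:
```python
from loc import *
s=get_state();print(s["t"],s["tool_pos"],s["eef_rot"],s["grip_width"])
c=camera_info("wrist");p,d=snapshot("wrist");cv2.imwrite("pics/w4.png",cv2.resize(p[150:330,220:420,::-1],None,fx=3,fy=3));np.save("w4.npy",d);np.savez("w4c.npz",**c)
W=wcloud(d,c);q=W[~np.isnan(W[...,0])]
f=q[(q[:,2]>.038)&(q[:,2]<.05)&(abs(q[:,0]-.51)<.03)&(q[:,1]<-.35)&(q[:,1]>-.45)]
for a,b in((-.45,-.40),(-.395,-.35)):
  g=f[(f[:,1]>a)&(f[:,1]<b)];print(len(g),rect(g) if len(g)>5 else 0)
```

```text
10.65 [ 0.50990431 -0.36652343  0.23702357] [ 1.77068165e-04 -4.71160444e-02  9.98889405e-01 -6.10741745e-05] 0.03566753090381161
970 (512.8, -420.3, 32.1, 10.7, -86.0)
958 (508.3, -374.2, 31.8, 10.1, -85.9)
```

View pics/w4.png

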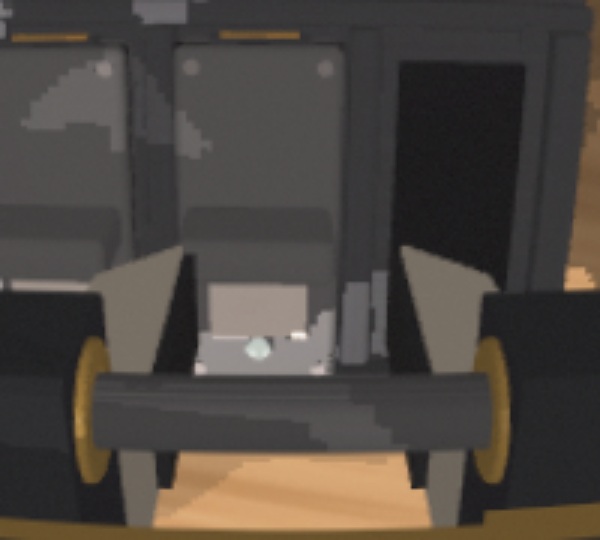

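The wrist crop shows fin 2 at cols 185-333 with the finger tips at cols 182 and 400, so the tool has to go about 7 mm to -y.

servo_tool(delta_pos=[[-0.1,-0.72,0],[0,0,0],[0,0,0]], turn=[-0.01,0,0])

```text
t: 11.0
tool_pos: [0.5083, -0.3748, 0.2374]
eef_rot: [0.001, -0.041, 0.999, -0.001]
force: [1.1, -1.2, 0.5]
grip_width: 0.0361
grip_force: 0.0
```

Run:
```python
from loc import *
s=get_state();o=s["tool_pos"];print(s["t"],o,s["eef_rot"],s["grip_width"])
c=camera_info("wrist");p,d=snapshot("wrist")
W=wcloud(d,c);q=W[~np.isnan(W[...,0])]
f=q[(q[:,2]>.040)&(q[:,2]<.05)&(abs(q[:,0]-.51)<.03)&(q[:,1]<-.35)&(q[:,1]>-.45)]
for a,b in((-.45,-.40),(-.395,-.35)):
  g=f[(f[:,1]>a)&(f[:,1]<b)];print(len(g),rect(g) if len(g)>5 else 0)
th=np.radians(4.8);r=(q-o);r=np.c_[r[:,0]*np.cos(th)+r[:,1]*np.sin(th),-r[:,0]*np.sin(th)+r[:,1]*np.cos(th),r[:,2]]
k=r[(r[:,2]>-.181)&(r[:,2]<-.165)&(abs(r[:,0])<.02)&(abs(r[:,1])<.04)]
print("right finger inner/outer",np.percentile(k[k[:,1]<0][:,1],[2,98]),"left",np.percentile(k[k[:,1]>0][:,1],[2,98]))
k=r[(q[:,2]>.040)&(q[:,2]<.05)&(abs(r[:,0])<.03)&(abs(r[:,1])<.03)];print("fin in tool",np.percentile(k[:,1],[1,99]),np.percentile(k[:,0],[2,98]))
```

```text
11.0 [ 0.50834059 -0.37479486  0.23735807] [ 5.93455820e-04 -4.13373850e-02  9.99144920e-01 -5.46058985e-04] 0.036052148562616626
726 (512.3, -420.4, 31.7, 9.7, -84.5)
964 (508.4, -374.4, 31.8, 10.4, -85.2)
right finger inner/outer [-0.03077742 -0.01803571] left [0.01752537 0.0309792 ]
fin in tool [-0.01511696  0.01594234] [-0.00470005  0.00488462]
```

servo_tool(delta_pos=[[0,0.07,-0.6],[0,0,-0.6],[0,0,-0.6],[0,0,0],[0,0,0]], turn=[0,0,0,0,0])

```text
t: 11.55
tool_pos: [0.5083, -0.3736, 0.218]
eef_rot: [-0.0, -0.042, 0.999, 0.0]
force: [-0.1, -0.3, 0.4]
grip_width: 0.0359
grip_force: 0.0
```

No contact. Close and lift a little.

servo_tool(delta_pos=[[0,0,0],[0,0,0],[0,0,0],[0,0,0.4],[0,0,0.8],[0,0,0.8],[0,0,0]], turn=[0,0,0,0,0,0,0], claw=2.8)

```text
t: 12.25
tool_pos: [0.5087, -0.374, 0.2403]
eef_rot: [0.001, -0.042, 0.999, -0.001]
force: [0.0, 0.2, -0.8]
grip_width: 0.0311
grip_force: 30.0
```

servo_tool(delta_pos=[[0,0,2],[0,0,3],[-0.4,2,2],[-0.8,4,0],[-0.8,4,0],[-0.8,4,0],[-0.8,4,0],[-0.8,4,0],[-0.8,4,0],[-0.8,4.3,0]], turn=[0,0,0,-0.045,-0.045,-0.045,0,0,0,0])

```text
t: 13.25
tool_pos: [0.4478, -0.0694, 0.3088]
eef_rot: [0.001, 0.026, 1.0, -0.0]
force: [1.0, -0.0, -0.2]
grip_width: 0.0312
grip_force: 30.0
```

servo_tool(delta_pos=[[0,0,0],[0,0,0]], turn=[0,0])

```text
t: 13.45
tool_pos: [0.4484, -0.0701, 0.3089]
eef_rot: [0.001, 0.025, 1.0, -0.0]
force: [0.0, 0.4, -0.5]
grip_width: 0.0312
grip_force: 30.0
```

servo_tool(delta_pos=[[-0.1,0,-3],[0,0,-3],[0,0,-1.5],[0,0,-0.8],[0,0,-0.6],[0,0,-0.4],[0,0,0],[0,0,0]], turn=[0,0,0,0,0,0,0,0])

```text
t: 14.25
tool_pos: [0.4475, -0.0709, 0.2159]
eef_rot: [0.0, 0.026, 1.0, -0.0]
force: [-0.3, 0.6, -0.2]
grip_width: 0.031
grip_force: 30.0
```

servo_tool(delta_pos=[[0,0,-0.15],[0,0,0]], turn=[0,0])

```text
t: 14.45
tool_pos: [0.4476, -0.0708, 0.2144]
eef_rot: [0.001, 0.026, 1.0, -0.0]
force: [-0.7, -0.2, 1.4]
grip_width: 0.0307
grip_force: 30.0
```

servo_tool(delta_pos=[[0,0,0],[0,0,0],[0,0,1],[0,0,3],[0,0,4],[0,-4,3],[0.8,-4,0],[0.8,-4,0],[0.8,-4,0],[0.8,-4,0]], turn=[0,0,0,0,0,0,0.05,0.05,0.04,0], claw=4.4)

```text
t: 15.45
tool_pos: [0.4792, -0.2722, 0.3249]
eef_rot: [0.0, -0.045, 0.999, -0.0]
force: [0.8, 0.4, -0.7]
grip_width: 0.0438
grip_force: 0.0
```

servo_tool(delta_pos=[[0.8,-4,0],[0.8,-4,0],[0.8,-4,0],[0.8,-3,-3],[0,0,-4],[0,0,0],[0,0,0]], turn=[0,0,0,0,0,0,0])

```text
t: 16.15
tool_pos: [0.5113, -0.4203, 0.2543]
eef_rot: [-0.001, -0.044, 0.999, 0.001]
force: [0.2, 1.1, 1.0]
grip_width: 0.0439
grip_force: 0.0
```

```bash
cat > fin.py <<'E'
from loc import *
def fin(cx,cy,zt,rad=.035,save=None):
    s=get_state();o=s["tool_pos"];e=s["eef_rot"];ty=2*np.degrees(np.arctan2(e[2],e[1]))-90
    c=camera_info("wrist");p,d=snapshot("wrist")
    if save: cv2.imwrite(save,p[:,:,::-1])
    W=wcloud(d,c);q=W[~np.isnan(W[...,0])]
    f=q[(q[:,2]>zt-.008)&(q[:,2]<zt+.003)&(np.hypot(q[:,0]-cx,q[:,1]-cy)<rad)]
    print("t",s["t"],"tcp",o.round(4),"tooly",round(ty%180,2),"w",s["grip_width"],"fin",len(f),rect(f) if len(f)>5 else 0)
E
python3 -c "
from fin import *
fin(.5123,-.4203,.048)"
```

```text
t 16.15 tcp [ 0.5113 -0.4203  0.2543] tooly 95.06 w 0.04394467775854381 fin 850 (512.7, -420.4, 32.0, 10.3, -84.6)
```

servo_tool(delta_pos=[[0.1,0,-2],[0,0,-1.5],[0,0,-0.6],[0,0,0],[0,0,0]], turn=[0,0,0,0,0])

```text
t: 16.7
tool_pos: [0.5126, -0.4208, 0.2138]
eef_rot: [0.0, -0.044, 0.999, -0.0]
force: [0.9, -0.1, 0.1]
grip_width: 0.0441
grip_force: 0.0
```

servo_tool(delta_pos=[[0,0,0],[0,0,0],[0,0,0],[0,0,0],[0,0,1],[0,0,1.5],[0,0,3],[0,0,4],[0,0,0]], turn=[0,0,0,0,0,0,0,0,0], claw=2.8)

```text
t: 17.6
tool_pos: [0.5133, -0.4216, 0.3156]
eef_rot: [0.004, -0.044, 0.999, -0.005]
force: [-1.0, -1.0, -1.0]
grip_width: 0.0314
grip_force: 30.0
```

servo_tool(delta_pos=[[-0.85,3.7,0],[-0.85,3.7,0],[-0.85,3.7,0],[-0.85,3.7,0],[-0.85,3.7,0],[-0.85,3.7,0],[-0.85,3.7,0],[-0.85,3.6,0],[0,0,0],[0,0,0]], turn=[-0.05,-0.05,-0.04,0,0,0,0,0,0,0])

```text
t: 18.6
tool_pos: [0.4444, -0.1253, 0.3086]
eef_rot: [0.001, 0.025, 1.0, -0.0]
force: [0.4, -0.8, -0.9]
grip_width: 0.0316
grip_force: 30.0
```

servo_tool(delta_pos=[[0.1,-0.1,-3],[0,0,-3],[0,0,-2],[0,0,-0.9],[0,0,-0.5],[0,0,-0.3],[0,0,-0.15],[0,0,0]], turn=[0,0,0,0,0,0,0,0])

```text
t: 19.4
tool_pos: [0.4456, -0.1269, 0.2099]
eef_rot: [0.001, 0.026, 1.0, -0.0]
force: [0.0, 0.0, -1.5]
grip_width: 0.0316
grip_force: 30.0
```

servo_tool(delta_pos=[[0,0,0],[0,0,0],[0,0,1.5],[0,0,3],[0,0,2],[0,0,0],[0,0,0],[0,0,0],[0,0,0],[0,0,0]], turn=[0,0,0,-0.1,-0.14,-0.14,-0.14,-0.14,-0.14,-0.14], claw=3.6)

```text
t: 20.4
tool_pos: [0.4453, -0.1266, 0.2748]
eef_rot: [0.0, 0.478, 0.878, 0.0]
force: [-0.5, 0.1, 0.1]
grip_width: 0.0358
grip_force: 0.0
```

servo_tool(delta_pos=[[0,0,0],[0,0,0],[0,0,0],[0,0,0],[0,0,0],[0,0,0],[0,0,0]], turn=[-0.14,-0.14,-0.14,-0.14,-0.07,0,0])

```text
t: 21.1
tool_pos: [0.4453, -0.1267, 0.2746]
eef_rot: [0.0, 0.724, 0.69, 0.0]
force: [0.0, -0.2, -0.0]
grip_width: 0.0359
grip_force: 0.0
```

```bash
python3 -c "
from fin import *
fin(.4456,-.1269,.044,.027,'pics/w5.png')
fin(.4476,-.0708,.044,.027)"
```

```text
t 21.1 tcp [ 0.4453 -0.1267  0.2746] tooly 177.2 w 0.035904542659525876 fin 605 (446.7, -126.6, 32.1, 10.2, 87.0)
t 21.15 tcp [ 0.4453 -0.1267  0.2746] tooly 177.19 w 0.03585741237755172 fin 673 (448.7, -71.1, 31.4, 9.7, 87.0)
```

View pics/w5.png

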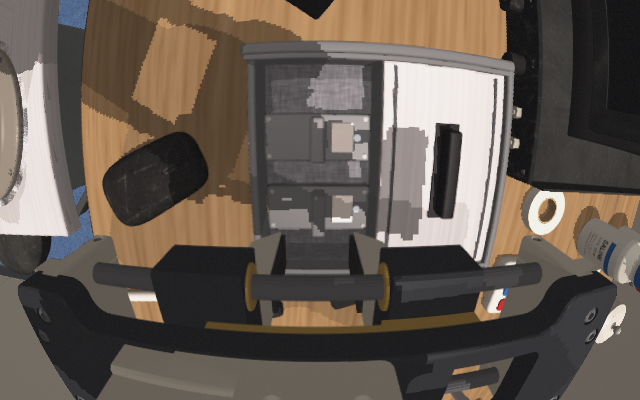

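Run:
```python
from h import *
c=camera_info("wrist");p,d=snapshot("wrist");W=wcloud(d,c);q=W[~np.isnan(W[...,0])]
th=np.radians(-3);o=np.array([.4475,-.0898])
r=q[:,:2]-o;r=np.c_[r[:,0]*np.cos(th)+r[:,1]*np.sin(th),-r[:,0]*np.sin(th)+r[:,1]*np.cos(th)]
def pr(n,m,a):
    if m.sum()>5: print(n,m.sum(),np.percentile(r[m][:,a],[1,5,50,95,99]).round(4))
z=q[:,2]
pr("left wall y",(z>.055)&(z<.066)&(abs(r[:,0])<.035)&(r[:,1]>.06)&(r[:,1]<.1),1)
pr("right wall y",(z>.055)&(z<.066)&(abs(r[:,0])<.035)&(r[:,1]<-.06)&(r[:,1]>-.1),1)
pr("front wall x",(z>.042)&(z<.052)&(abs(r[:,1])<.07)&(r[:,0]<-.035)&(r[:,0]>-.06),0)
pr("floor x",(z>.001)&(z<.011)&(abs(r[:,1])<.075)&(abs(r[:,0])<.055),0)
pr("floor y",(z>.001)&(z<.011)&(abs(r[:,1])<.1)&(abs(r[:,0])<.035),1)
pr("cover x",(z>.05)&(z<.056)&(abs(r[:,1])<.07)&(r[:,0]>.02),0)
pr("bar x",(z>.062)&(z<.072)&(abs(r[:,1])<.035)&(r[:,0]>.02),0)
pr("bar y",(z>.062)&(z<.072)&(abs(r[:,1])<.045)&(r[:,0]>.06)&(r[:,0]<.11),1)
```

```text
left wall y 2027 [0.0727 0.0731 0.0782 0.0835 0.0845]
right wall y 385 [-0.0769 -0.0764 -0.0741 -0.0721 -0.0717]
front wall x 1655 [-0.047  -0.0466 -0.0433 -0.041  -0.0407]
floor x 8436 [-0.0409 -0.0373  0.0008  0.0396  0.0427]
floor y 7310 [-0.0749 -0.0708  0.0444  0.0743  0.0985]
cover x 21910 [0.0431 0.0466 0.098  0.2563 0.3297]
bar x 1935 [0.0832 0.0834 0.0881 0.2732 0.3189]
bar y 1533 [-0.0281 -0.0254  0.0015  0.0278  0.03  ]
```

servo_tool(delta_pos=[[0.1,0,-3],[0,0,-2.5],[0,0,-1.4],[0,0,0],[0,0,0]], turn=[0,0,0,0,0])

```text
t: 21.75
tool_pos: [0.4465, -0.1268, 0.2056]
eef_rot: [-0.0, 0.725, 0.689, -0.0]
force: [-0.0, 0.4, 0.4]
grip_width: 0.036
grip_force: 0.0
```

servo_tool(delta_pos=[[0,0,0],[0,0,0],[0,0,0],[0,0,0]], turn=[0,0,0,0], claw=0.5)

```text
t: 22.15
tool_pos: [0.4464, -0.1267, 0.2059]
eef_rot: [0.0, 0.725, 0.689, 0.0]
force: [-1.4, -0.0, 3.3]
grip_width: 0.0097
grip_force: 30.0
```

servo_tool(delta_pos=[[0,0,0.2],[-0.05,-0.7,0],[-0.05,-0.7,0],[0,-0.6,0],[0,0,0],[0,0,-0.2],[0,0,0]], turn=[0,0,0,0,0,0,0])

```text
t: 22.85
tool_pos: [0.4453, -0.1471, 0.2059]
eef_rot: [0.0, 0.725, 0.689, -0.0]
force: [-1.2, -1.0, 5.7]
grip_width: 0.0095
grip_force: 30.0
```

servo_tool(delta_pos=[[0,0,0],[0,0,0],[0,0,1.5],[0,0,3],[0,0,3],[1,-3,0],[1,-3,0],[1,-3,0],[0,0,0],[0,0,0]], turn=[0,0,0,0,0,0.12,0.12,0.1,0,0], claw=3.2)

```text
t: 23.85
tool_pos: [0.4751, -0.237, 0.2799]
eef_rot: [-0.001, 0.599, 0.801, 0.0]
force: [0.0, -0.4, -0.8]
grip_width: 0.0322
grip_force: 0.0
```

```bash
python3 -c "
from fin import *
fin(.475,-.239,.038,.06)
fin(.4453,-.1471,.044,.027)
fin(.4486,-.071,.044,.027)"
```

```text
t 23.85 tcp [ 0.4751 -0.237   0.2799] tooly 16.43 w 0.03217207745259584 fin 554 (489.2, -205.4, 32.0, 10.7, -73.6)
t 23.9 tcp [ 0.4749 -0.2363  0.2799] tooly 16.48 w 0.03193796074888198 fin 618 (445.8, -147.1, 30.8, 10.5, 87.0)
t 23.95 tcp [ 0.4749 -0.2359  0.28  ] tooly 16.53 w 0.0317368624087498 fin 171 (447.4, -82.8, 10.2, 9.6, -3.1)
```

servo_tool(delta_pos=[[0.7,1.55,0],[0.7,1.55,0],[0,0,-3],[0,0,-3],[0,0,-2.1],[0,0,0],[0,0,0]], turn=[0,0,0,0,0,0,0])

```text
t: 24.7
tool_pos: [0.4892, -0.2049, 0.1993]
eef_rot: [-0.0, 0.598, 0.802, -0.0]
force: [0.2, 0.1, -0.6]
grip_width: 0.0322
grip_force: 0.0
```

servo_tool(delta_pos=[[0,0,0],[0,0,0],[0,0,0],[0,0,0]], turn=[0,0,0,0], claw=0.5)

```text
t: 25.1
tool_pos: [0.4894, -0.2057, 0.1998]
eef_rot: [0.0, 0.598, 0.802, 0.0]
force: [-0.4, 0.6, 3.2]
grip_width: 0.0097
grip_force: 30.0
```

servo_tool(delta_pos=[[0,-0.3,1],[0,0,3],[0,0,3],[-1.4,3,2],[-1.4,3.4,0],[-1.5,3.5,0],[0,0,0],[0,0,0],[0,0,0]], turn=[0,0,0,-0.12,-0.12,-0.1,0,0,0])

```text
t: 26.0
tool_pos: [0.4469, -0.1104, 0.2899]
eef_rot: [0.001, 0.725, 0.689, 0.0]
force: [0.4, -0.2, 0.9]
grip_width: 0.0097
grip_force: 30.0
```

```bash
python3 -c "
from fin import *
fin(.4448,-.1471,.044,.027)
fin(.4486,-.071,.044,.027)
s=get_state();print(s['force'])"
```

```text
t 26.0 tcp [ 0.4469 -0.1104  0.2899] tooly 177.11 w 0.009661597711947972 fin 0 0
t 26.05 tcp [ 0.4469 -0.1106  0.2897] tooly 177.07 w 0.009790542387187462 fin 552 (448.2, -70.7, 32.1, 9.1, 87.2)
[-0.39479765  0.06904407 -0.32957704]
```

servo_tool(delta_pos=[[0,0.15,0],[0,0,-3],[0,0,-2],[0,0,-1.2],[0,0,-0.8],[0,0,-0.7],[0,0,-0.6],[0,0,0]], turn=[0,0,0,0,0,0,0,0])

```text
t: 26.9
tool_pos: [0.4465, -0.1083, 0.2062]
eef_rot: [0.0, 0.725, 0.689, 0.0]
force: [-0.0, -0.5, -0.2]
grip_width: 0.0099
grip_force: 30.0
```

servo_tool(delta_pos=[[0,-0.12,0],[0,-0.13,0],[0,0,0]], turn=[0,0,0])

```text
t: 27.2
tool_pos: [0.4464, -0.1109, 0.2067]
eef_rot: [0.0, 0.725, 0.689, 0.0]
force: [-0.2, -0.9, -0.9]
grip_width: 0.0095
grip_force: 30.0
```

servo_tool(delta_pos=[[0,0,0],[0,0,0],[0,0,2],[0,0,2],[0.2,3.95,0],[0,0,0],[0,0,-2],[0,0,-2],[0,0,0]], turn=[0,0,0,0,0,0,0,0,0], claw=2.8)

```text
t: 28.1
tool_pos: [0.4475, -0.0711, 0.2046]
eef_rot: [-0.002, 0.725, 0.689, -0.001]
force: [1.2, 0.8, 1.1]
grip_width: 0.028
grip_force: 0.0
```

servo_tool(delta_pos=[[0,0,0],[0,0,0],[0,0,0],[0,-0.2,0.1],[0,-0.15,0],[0,0,-0.1],[0,0,0]], turn=[0,0,0,0,0,0,0], claw=0.5)

```text
t: 28.8
tool_pos: [0.4484, -0.075, 0.2072]
eef_rot: [0.001, 0.725, 0.689, 0.0]
force: [-1.9, -1.3, 7.6]
grip_width: 0.0101
grip_force: 30.0
```

servo_tool(delta_pos=[[0,0,0],[0,0,0],[0,0,1.5],[0,0,3],[0,0,3],[-2.1,-4,0],[-2.1,-4,0],[-2.1,-4,0],[-2.1,-4,0],[0,0,0]], turn=[0,0,0,0,0,0.12,0.12,0.1,0,0], claw=3.2)

```text
t: 29.8
tool_pos: [0.3632, -0.2374, 0.2815]
eef_rot: [0.001, 0.602, 0.799, -0.001]
force: [1.2, 0.6, 0.9]
grip_width: 0.0324
grip_force: 0.0
```

```bash
python3 -c "
from fin import *
fin(.364,-.235,.038,.06)"
```

```text
t 29.8 tcp [ 0.3632 -0.2374  0.2815] tooly 16.02 w 0.03241930478494086 fin 490 (364.8, -232.2, 31.3, 9.3, -73.6)
```

servo_tool(delta_pos=[[0.1,0.4,0],[0,0,0],[0,0,-3],[0,0,-3],[0,0,-2.1],[0,0,0],[0,0,0]], turn=[0.005,0,0,0,0,0,0])

```text
t: 30.55
tool_pos: [0.3666, -0.2287, 0.2006]
eef_rot: [-0.0, 0.597, 0.803, 0.0]
force: [0.9, 0.4, 0.3]
grip_width: 0.0321
grip_force: 0.0
```

servo_tool(delta_pos=[[0,0,0],[0,0,0],[0,0,0],[0,0,0]], turn=[0,0,0,0], claw=0.5)

```text
t: 30.95
tool_pos: [0.3662, -0.2297, 0.2011]
eef_rot: [0.001, 0.597, 0.802, -0.0]
force: [-0.5, 0.9, 6.5]
grip_width: 0.0096
grip_force: 30.0
```

servo_tool(delta_pos=[[0,0,1],[0,0,3],[0,0,3],[1.68,3.9,2],[1.68,3.9,0],[1.68,3.9,0],[1.68,3.9,0],[1.68,3.9,0],[0,0,0],[0,0,0]], turn=[0,0,0,-0.12,-0.12,-0.1,0,0,0,0])

```text
t: 31.95
tool_pos: [0.4499, -0.0338, 0.2908]
eef_rot: [0.0, 0.723, 0.69, -0.0]
force: [-0.9, 0.6, -1.2]
grip_width: 0.01
grip_force: 30.0
```

servo_tool(delta_pos=[[0,0,0],[0,0,0]], turn=[0,0])

```text
t: 32.15
tool_pos: [0.4496, -0.0357, 0.2906]
eef_rot: [0.0, 0.725, 0.689, -0.0]
force: [0.3, 0.0, -1.0]
grip_width: 0.0099
grip_force: 30.0
```

Run:
```python
from fin import *
fin(.4486,-.075,.044,.018)
c=camera_info("wrist");p,d=snapshot("wrist");W=wcloud(d,c);q=W[~np.isnan(W[...,0])]
cv2.imwrite("pics/w6.png",p[:,:,::-1])
k=q[(q[:,2]>.098)&(q[:,2]<.114)&(abs(q[:,0]-.45)<.05)&(abs(q[:,1]+.036)<.05)]
print(len(k),rect(k),np.percentile(k,[1,50,99],axis=0).round(4),get_state()["tool_pos"])
```

```text
t 32.15 tcp [ 0.4496 -0.0357  0.2906] tooly 177.05 w 0.009860770346013455 fin 0 0
3246 (450.5, -28.6, 80.3, 18.2, -2.8) [[ 0.412  -0.0373  0.0985]
 [ 0.4507 -0.024   0.1076]
 [ 0.4892 -0.0187  0.1121]] [ 0.44972393 -0.03557512  0.29049011]
```

View pics/w6.png

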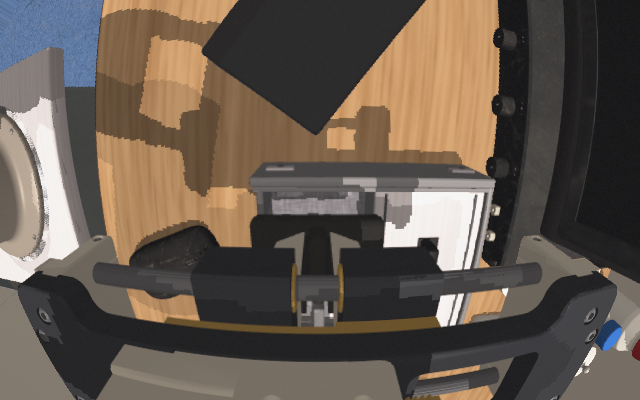

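The wrist view shows the held block level over the last place (housing at cols 250-383, row 235), with its outer edge about 2 mm inside the wall's inner edge.

servo_tool(delta_pos=[[0,0.03,-3],[0,0,-2],[0,0,-1],[0,0,-0.8],[0,0,-0.6],[0,0,-0.5],[0,0,-0.4],[0,0,0]], turn=[0,0,0,0,0,0,0,0])

```text
t: 33.05
tool_pos: [0.4501, -0.0343, 0.2074]
eef_rot: [0.0, 0.724, 0.689, 0.0]
force: [-0.7, 0.7, -0.3]
grip_width: 0.0099
grip_force: 30.0
```

servo_tool(delta_pos=[[0,0.15,0],[0,0.15,0],[0,0,0]], turn=[0,0,0])

```text
t: 33.35
tool_pos: [0.45, -0.031, 0.2076]
eef_rot: [0.0, 0.724, 0.689, 0.0]
force: [1.5, -0.0, -1.8]
grip_width: 0.0096
grip_force: 30.0
```

servo_tool(delta_pos=[[0,0,0],[0,0,0],[0,0,2],[0,0,2],[-0.1,-2,0.3],[-0.1,-2.2,0],[0,0,-2.2],[0,0,-2.2],[0,0,0]], turn=[0,0,0,0,0,0,0,0,0], claw=2.8)

```text
t: 34.25
tool_pos: [0.4471, -0.0732, 0.2046]
eef_rot: [-0.002, 0.725, 0.689, -0.001]
force: [0.1, -0.4, 0.1]
grip_width: 0.0281
grip_force: 0.0
```

servo_tool(delta_pos=[[0,0,0],[0,0,0],[0,0,0],[0,0.15,0.1],[0,0.1,0],[0,0,-0.1],[0,0,0]], turn=[0,0,0,0,0,0,0], claw=0.5)

```text
t: 34.95
tool_pos: [0.448, -0.0705, 0.2073]
eef_rot: [0.0, 0.724, 0.689, 0.0]
force: [-2.7, 2.0, 9.7]
grip_width: 0.0097
grip_force: 30.0
```

servo_tool(delta_pos=[[0,0,0],[0,0,0],[0,0,1.5],[0,0,3],[0,-1,4],[0,-2,2],[0,-2,0],[0,0,0],[0,0,0]], turn=[0,0,0,0,0,0,0,0,0], claw=3.2)

```text
t: 35.85
tool_pos: [0.4477, -0.1207, 0.311]
eef_rot: [-0.001, 0.725, 0.689, -0.0]
force: [0.1, 0.4, -0.2]
grip_width: 0.032
grip_force: 0.0
```

```bash
python3 -c "
from fin import *
fin(.4505,-.0328,.044,.017,'pics/w7.png')
fin(.4485,-.0722,.044,.017)
fin(.4465,-.1109,.044,.017)
fin(.4448,-.1471,.044,.017)"
```

```text
t 35.85 tcp [ 0.4477 -0.1207  0.311 ] tooly 177.09 w 0.03201477144413704 fin 453 (450.4, -33.9, 31.7, 8.8, 87.2)
t 35.9 tcp [ 0.4477 -0.1203  0.3108] tooly 177.14 w 0.03195097358790415 fin 463 (448.3, -71.9, 31.2, 9.0, 87.0)
t 35.95 tcp [ 0.4477 -0.1201  0.3108] tooly 177.18 w 0.03184841216097493 fin 433 (447.2, -110.4, 31.1, 9.3, 87.0)
t 36.0 tcp [ 0.4478 -0.12    0.3108] tooly 177.19 w 0.031939189895643906 fin 399 (446.0, -146.3, 31.8, 8.9, 87.1)
```

View pics/w7.png

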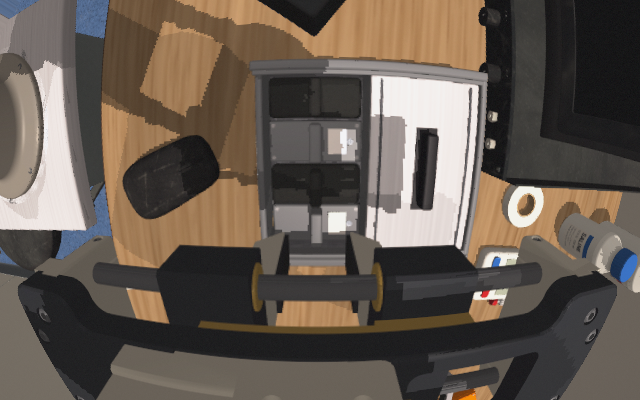

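All four pieces stand flat and aligned in the case (block, module, block, module at rows 98, 140, 183, 218). Now the cover.

servo_tool(delta_pos=[[1.1,0.35,0],[1.1,0.35,0],[1.1,0.35,0],[1.1,0.35,0],[1.1,0.35,0],[1.1,0.35,0],[1.1,0.3,0],[1.1,0.3,0],[0,0,0],[0,0,0]], turn=[0.14,0.145,0.145,0.145,0.145,0.145,0.145,0.145,0.145,0.145], claw=8)

```text
t: 37.05
tool_pos: [0.5362, -0.0929, 0.3108]
eef_rot: [-0.001, 0.084, 0.996, 0.0]
force: [-0.0, 0.6, 0.1]
grip_width: 0.08
grip_force: 0.0
```

servo_tool(delta_pos=[[0,0,0],[0,0,0],[0,0,0],[0,0,0]], turn=[0.13,0,0,0])

```text
t: 37.45
tool_pos: [0.536, -0.0935, 0.3113]
eef_rot: [-0.0, 0.024, 1.0, 0.0]
force: [0.5, -0.1, -0.6]
grip_width: 0.0802
grip_force: 0.0
```

servo_tool(delta_pos=[[0,0,-3],[0,0,-3],[0,0,-1.6],[0,0,0],[0,0,0]], turn=[0,0,0,0,0])

```text
t: 37.95
tool_pos: [0.536, -0.0938, 0.2353]
eef_rot: [-0.0, 0.023, 1.0, 0.0]
force: [0.3, 0.0, 1.1]
grip_width: 0.0799
grip_force: 0.0
```

servo_tool(delta_pos=[[0,0,0],[0,0,0],[0,0,0],[0,0,0]], turn=[0,0,0,0], claw=5)

```text
t: 38.35
tool_pos: [0.536, -0.0939, 0.2358]
eef_rot: [0.0, 0.023, 1.0, -0.0]
force: [-0.6, -0.6, 1.9]
grip_width: 0.0596
grip_force: 30.0
```

servo_tool(delta_pos=[[-1.5,0.08,0],[-1.5,0.08,0],[-1.5,0.08,0],[-1.5,0.08,0],[-1.5,0.08,0],[-1.1,0.06,0],[-0.3,0.02,0],[0,0,0],[0,0,0]], turn=[0,0,0,0,0,0,0,0,0])

```text
t: 39.25
tool_pos: [0.4478, -0.0892, 0.2358]
eef_rot: [0.001, 0.023, 1.0, -0.0]
force: [4.0, -2.2, 0.1]
grip_width: 0.0591
grip_force: 30.0
```

servo_tool(delta_pos=[[-0.3,0,0],[0,0,0],[0,0,0]], turn=[0,0,0])

```text
t: 39.55
tool_pos: [0.4466, -0.0892, 0.2359]
eef_rot: [0.004, 0.023, 1.0, -0.001]
force: [14.2, 0.9, -8.7]
grip_width: 0.0595
grip_force: 30.0
```

servo_tool(delta_pos=[[0,0,0],[0,0,0],[0,0,3],[0,0,5],[0,0,5],[2.3,-4,3],[2.4,-4,0],[2.4,-4,0],[2.4,-4,0],[2.4,-4,0]], turn=[0,0,0,0,0,0.05,0.05,0.035,0,0], claw=8)

```text
t: 40.55
tool_pos: [0.5611, -0.2867, 0.3922]
eef_rot: [-0.001, -0.045, 0.999, 0.001]
force: [1.4, -0.1, 0.4]
grip_width: 0.0799
grip_force: 0.0
```

servo_tool(delta_pos=[[1.2,-4,0],[1.1,-3.8,0],[0,0,0],[0,0,0],[0,0,0]], turn=[0,0,0,0,0], claw=4)

```text
t: 41.05
tool_pos: [0.5837, -0.3623, 0.3924]
eef_rot: [-0.001, -0.045, 0.999, 0.001]
force: [-0.3, -0.4, 0.6]
grip_width: 0.0445
grip_force: 0.0
```

servo_tool(delta_pos=[[0.45,-0.45,0],[0,0,-3],[0,0,-3],[0,0,-2.1],[0,0,0],[0,0,0]], turn=[0,0,0,0,0,0])

```text
t: 41.65
tool_pos: [0.5888, -0.3673, 0.3126]
eef_rot: [0.0, -0.045, 0.999, -0.0]
force: [0.3, -0.1, 1.2]
grip_width: 0.04
grip_force: 0.0
```

servo_tool(delta_pos=[[0,0,0],[0,0,0],[0,0,0],[0,0,0],[0,0,0]], turn=[0,0,0,0,0], claw=0.5)

```text
t: 42.15
tool_pos: [0.5884, -0.3675, 0.3122]
eef_rot: [0.0, -0.045, 0.999, 0.0]
force: [-0.8, 3.0, 3.7]
grip_width: 0.0099
grip_force: 30.0
```

servo_tool(delta_pos=[[-2.03,-0.18,0.38],[-2.06,-0.18,0],[-2.03,-0.18,-0.38],[-1.92,-0.17,-0.75],[-1.75,-0.15,-1.09],[-1.52,-0.13,-1.39],[-1.24,-0.11,-1.65],[-0.92,-0.08,-1.85],[-0.57,-0.05,-1.99],[-0.19,-0.02,-2.06]], turn=[0,0,0,0,0,0,0,0,0,0])

```text
t: 43.15
tool_pos: [0.445, -0.3795, 0.2034]
eef_rot: [-0.001, -0.044, 0.999, 0.001]
force: [-1.3, 5.4, 3.3]
grip_width: 0.0097
grip_force: 30.0
```

servo_tool(delta_pos=[[0,0,-0.2],[0,0,-0.2],[0,0,0],[0,0,0]], turn=[0,0,0,0])

```text
t: 43.55
tool_pos: [0.4451, -0.3795, 0.201]
eef_rot: [-0.001, -0.045, 0.999, 0.001]
force: [-9.0, 6.7, 14.6]
grip_width: 0.0096
grip_force: 30.0
```

servo_tool(delta_pos=[[0,0,0],[0,0,0],[0,0,2],[0,0,4],[0,0,5],[0,3,4],[0,5,0],[0,5,0],[0,5,0],[0,5,0]], turn=[0,0,0,0,0,0,0,0,0,0], claw=4)

```text
t: 44.55
tool_pos: [0.4458, -0.1486, 0.35]
eef_rot: [0.001, -0.045, 0.999, -0.0]
force: [0.4, -0.9, 0.6]
grip_width: 0.04
grip_force: 0.0
```

servo_tool(delta_pos=[[0,5,0],[0,5,0],[0,5,0],[0,5,0],[0,5,0],[0,5,0],[-2,4,0],[-2,4,0],[-3,4,0],[-3,4,0]], turn=[0,0,0,0,0,0,0,0,0,0])

```text
t: 45.55
tool_pos: [0.3451, 0.3112, 0.3499]
eef_rot: [0.0, -0.045, 0.999, 0.0]
force: [0.9, 0.4, -1.0]
grip_width: 0.04
grip_force: 0.0
```

Run:
```python
from loc import *
p,d=snapshot("top");p=p[:,:,::-1]
cv2.imwrite("pics/t9.png",cv2.resize(p[110:325,185:435],None,fx=2.7,fy=2.7,interpolation=cv2.INTER_CUBIC))
W=cloud("top",d);W[d==0]=np.nan;g=p.max(2)
def reg(nm,a,b,c,e,f):
    w=W[b:e,a:c].reshape(-1,3);k=g[b:e,a:c].ravel();w=w[f(w,k)&(w[:,2]<.1)];print(nm,len(w),rect(w) if len(w)>3 else 0,w.mean(0).round(4))
reg("bar",205,225,265,250,lambda w,k:(k<100)&(w[:,2]>.058))
reg("tab",360,225,378,252,lambda w,k:(k<100)&(w[:,2]>.027))
reg("C",326,268,354,315,lambda w,k:(k<100)&(w[:,2]>.03))
print(get_state()["t"],get_state()["tool_pos"])
```

```text
bar 100 (447.0, -91.9, 60.1, 9.9, 87.2) [ 0.4469 -0.088   0.0673]
tab 105 (457.2, -379.0, 44.7, 19.8, 0.6) [ 0.4597 -0.3791  0.0389]
C 68 (339.9, -316.2, 29.9, 9.6, 84.8) [ 0.34   -0.3168  0.0358]
45.6 [0.3407106  0.31561202 0.34988643]
```

View pics/t9.png

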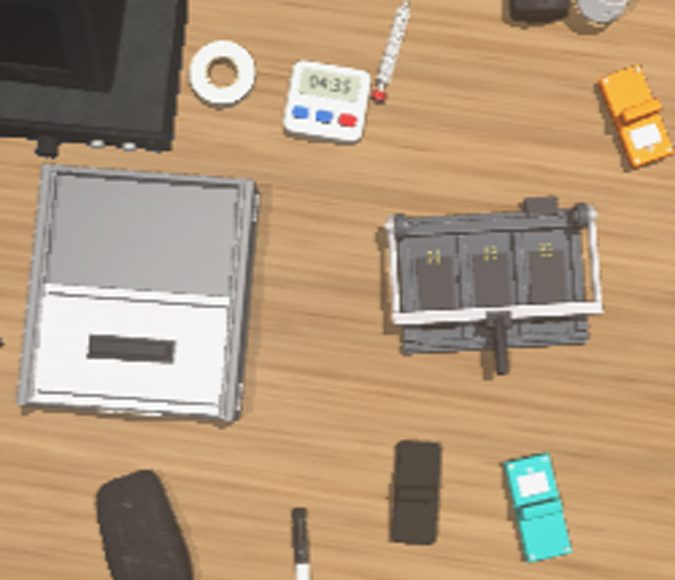

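The dock is empty with the lever shut over it (tab at crop (500,345)). The cover is home (bar at (130,348)), the spare block is still on the table at (415,490), and nothing else has moved.

```bash
python3 -c "
from station import *
print(job_done())"
```

```text
the job is handed in; nothing more can be done
None
```

The two recorder modules that were in the dock and two packing blocks stand side by side in the case. The cover is fully home, the clamp lever is shut over the empty dock, the third block stays on the table, and I handed the job in at about 46 s.

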